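# Fold out the crank and close the board holder

### The job

Two small board holders with handwheels stand on the bench, and one of them has the green circuit board lying between its jaws. On that holder swing the folded crank handle up until it snaps upright, then crank the wheel clockwise (seen from above) to its stop so that the jaw closes on the board; let go with the handle still upright. Leave the empty holder as it is.

Things in the scene. Friction and masses are not known exactly. Their poses are not given: they have to be found in the camera images.
- clamp_grip (a point): where to take the crank handle: on the axis of its black grip (14 mm thick, 51 mm long), 66 mm from its hinge, 23 mm from its free end; folded, level, 70 mm above the bench, 20 mm above the wheel's rim. x axis: from free end to hinge; y: along the hinge. The free end swings up till x points straight down. A 7 mm pin 14 mm beyond the point hangs 40 mm down and locks the wheel until the handle rises
- clamp_axle (a point): point on the handwheel's vertical axis, 70 mm above the bench, level with the handle's hinge. x axis: from the axle to the hinge, 45 mm away, turning with the wheel; z up. The wheel is 100 mm across. The folded grip lies 21 mm beyond the axle from the hinge; the upright handle travels on a 45 mm circle round the axle, on the side away from the jaws
- clamp_handle (a joint): swing of the crank handle: 0 rad folded flat, 1.57 rad upright (stop). From about 1 rad a sprung ball catch resists with 1 to 2 N at the grip; past 1.37 rad it snaps on to upright and holds there. Short of that the handle falls back flat
- clamp_wheel (a joint): turn of the handwheel: 0 rad as found (jaw open), growing clockwise seen from above, 1.40 rad at its stop (jaw closed, 16 mm travel). It needs about 0.1 N m and stays where it is left
- board_mid (a point): centre of the green circuit board, 50 x 70 x 10 mm, lying loose on two ledges 30 mm above the bench between the jaws; the closing jaw pushes it to the fixed jaw. It tells which holder is meant: it is about 0.11 m from that holder's wheel axis
- spare_handle (a joint): swing of the crank handle on the other, empty holder, which is identical; stays at 0 (folded)

How it is judged (in metres and radians):
On the way, in this order (a step that is already met when the one before it is completed fails the run):
1. the crank handle is swung up and latched while the wheel is still where it was (value of joint clamp_handle above 1.4 rad and value of joint clamp_wheel below 0.35 rad), for 0.1 s.
2. the wheel is cranked to its stop with the handle upright (value of joint clamp_wheel above 1.25 rad and value of joint clamp_handle above 1.4 rad), for 0.1 s.
At the end, for the whole second after the job is handed in: the wheel is within 0.15 rad of its stop (above 1.25 rad), the handle upright (above 1.4 rad), the board flat on its ledges between the jaws (centre 28 to 48 mm up, within 140 mm of the wheel's axis, tilt under 0.15 rad), the empty holder's handle folded (under 0.2 rad) (all of step 2 and horizontal distance between board_mid and clamp_axle below 0.14 m and height (world z) of board_mid between 0.028 and 0.048 m and angle between board_mid's own z axis and vertical below 0.15 rad and value of joint spare_handle below 0.2 rad); the robot touches nothing.
It fails at once if the empty holder's handle is swung up (value of joint spare_handle above 0.5 rad).
It also fails if it takes over 42 s, if anything falls off the work surface, if the arm or the gripper's body presses on something with over 40 N, if the wrist force passes 120 N, or if a joint passes its speed limit or range.

### The arm

A 6-joint arm with a two-finger parallel gripper is mounted at the origin on a cart in front of the work surface, level with it; the furniture and walls round the work are solid. World frame = base frame: x ahead of the robot, y to its left, z up, the work surface at z = 0. Lengths are in mm, angles in rad, forces in N, time in s.
With the tool pointing down it reaches from about 250 to 775 mm from the base axis. Payload 4 kg.
Tool frame: the origin (TCP) lies at the very end of the fingers, on their centre line; the grasp point (between the pads) lies 19 mm behind it (manip.grasp_offset is the distance from the TCP to the grasp point, in mm); z points along the fingers, y is the line along which they close (so a half turn about z gives the same grasp; the last joint's range is limited). The gripper opens to 94 mm and grips with 3 to 60 N. Pads are 16 mm wide; open, the fingers measure 119 mm over their backs; the gripper's body (75 mm by 177 mm) begins 78 mm behind the grasp point.
Start: joints at [-1.232, 0.087, 1.371, -0, 1.684, -0.103], TCP at [235.162, -497.211, 205.506] pointing down, gripper open.
Joint ranges: [-3.1, 3.1], [-0.76, 2.03], [0.27, 2.55], [-1.08, 4.22], [0.17, 2.65], [-2.57, 2.57]. Speed limits (rad/s): [2.79, 2.79, 3.14, 3.14, 3.14, 3.14].

### API

Orientations are given as a unit quaternion [w, x, y, z].
In Python, from station import manip gives the robot as it stands. The module is installed in compiled form; this text tells all that it offers.
- The arm moves only by the tool servo_tool, never from a script. Its argument "motion" is a list of rows, each an object with "dp": the shift along the tool's x, y, z in mm, a list of three; "rotation": the turn, a rotation vector about the tool's x, y, z in degrees, a list of three; "gripper": the finger opening in mm, from 0 to 94. A call has 1 to 5 rows; each row shifts and turns the commanded pose from where the row before left it, along the tool's axes as they then stand; what a row does not reach is not made up. A row lasts 1/8 s, in which the tool goes at most 62.5 mm and 10.7 degrees, less where a joint would pass 70% of its speed; a pose out of reach is approached as far as the arm can. A call with a gripper value outside its range is refused whole. The fingers move at their own pace and stop on an object; "squeeze" is the grip in N (left out, the last holds). Time passes only in rows, so rows that do not move let the fingers close. It gives the time, the measured TCP pose, the force, the opening and the grip force at its end, in the units of the state.
- manip.get_state(): the state, without advancing time (a new reading comes with each control period).
- manip.grab_frame(name): name is "side" or "top" or "wrist"; returns a dict with "image" (384x512x3 uint8, red, green, blue), "depth" (384x512 float32, mm along the optical axis (not along the pixel's ray), 0 where there is no reading), "mtx" (3x3 intrinsics, pixels), "D" ([k1, k2, p1, p2, k3] as OpenCV has them; the pictures are not rectified), "R" (3x3) and "t" (3): a world point X has camera coordinates R X + t. Camera axes: x right, y down, z forward; pixel columns grow to the right and rows downward; lengths in mm; the calibration is good to about 2 mm. A picture is of the moment at which its call begins.
- manip.job_done(): hands the job in; it is judged then, once.
The state is a dict: "time": time; "joint_pos": joint angles; "dq": joint speeds; "joint_efforts": joint torques, N m; "ee_pos": TCP position; "ee_rot": TCP orientation; "ft_force": force on the tool from outside, world axes, zero at the start; "ft_torque": the same for the moment, N m; "finger_gap": opening from 0.0 (shut) to 1.0 (fully open); "gripper_force": force on a finger pad.
Only numpy, scipy, OpenCV 4.12 (cv2) and the standard library are available. Lean on these libraries where they do the work, as an engineer would, in place of code of your own. Each camera call takes 0.05 s, during which the arm holds its last target. There are 200 camera calls.

## Working session

There is one attempt and no reset: what is moved stays moved. The work goes in short steps, Python scripts to look and compute and a tool call to move; the robot and the scene stay as the last step left them, time stands still between calls to the robot, and variables do not carry over. Pictures are saved under pics/ and viewed, at most 10 in all, crops included, and the job is handed in when it is done.

Besides the shell and the picture viewer there is one more tool, called after "Call:" by a JSON object that holds its "fn" and its "kwargs". servo_tool: Moves the arm, as the interface text tells. Its arguments: {"type":"object","properties":{"motion":{"type":"array"},"squeeze":{"type":"number"}},"required":["motion"]}

```bash
mkdir -p pics
cat > h.py <<'E'
import numpy as np,cv2
from station import manip
def pts(f):
    h,w=f['depth'].shape
    u,v=np.meshgrid(np.arange(w),np.arange(h))
    n=cv2.undistortPoints(np.stack([u,v],-1).reshape(-1,1,2).astype(np.float64),f['mtx'],f['D']).reshape(h,w,2)
    d=f['depth'][...,None]
    c=np.concatenate([n*d,d],-1)
    X=(c-f['t'].ravel())@f['R']
    X[f['depth']<=0]=np.nan
    return X
def save(f,n): cv2.imwrite('pics/'+n,f['image'][...,::-1])
E
python3 - <<'E'
from h import *
import pickle
F={n:manip.grab_frame(n) for n in('top','side')}
pickle.dump(F,open('f.pkl','wb'))
cv2.imwrite('pics/a.png',np.vstack([cv2.resize(F[n]['image'][...,::-1],(400,300)) for n in F]))
save(F['top'],'top.png')
s=manip.get_state();print(s)
for n in F: print(n,-F[n]['R'].T@F[n]['t'].ravel())
E
```

```text
{'time': 0.1, 'joint_pos': array([-1.23212487e+00,  8.78959859e-02,  1.37204522e+00, -2.30114183e-05,
        1.68357898e+00, -1.03108626e-01]), 'dq': array([-0.00078137, -0.0009155 , -0.00253052, -0.0005954 ,  0.00054884,
        0.00040279]), 'joint_efforts': array([ 2.93147612e-03, -3.41250122e+01, -3.03302836e+01,  7.20701879e-02,
        3.03769705e-02, -9.08880565e-05]), 'ee_pos': array([ 234.9803276 , -496.76005   ,  204.44243627]), 'ee_rot': array([-9.55747736e-04,  9.75702658e-01,  2.19096771e-01, -1.24606385e-04]), 'ft_force': array([-0.04039899, -0.41985515,  0.46611924]), 'ft_torque': array([ 0.02436172, -0.02883569,  0.03824881]), 'gripper_force': 0.0, 'finger_gap': 1.0041209309163104}
top [417.65821603  45.29176419 946.46303348]
side [341.16703596 654.62400105 656.25772603]
```

View pics/a.png

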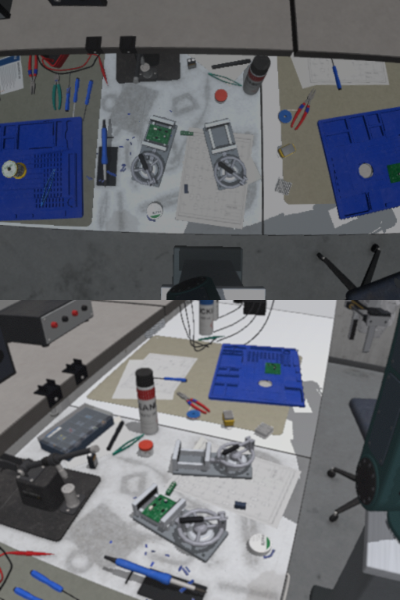

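View pics/top.png

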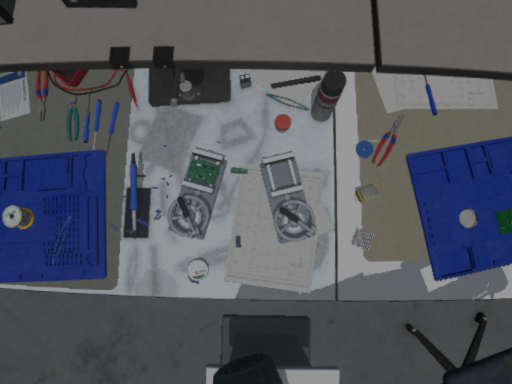

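The green board is in the left holder in the top view: board at about (203,170), wheel at about (188,215). The black grip spans roughly (178,198)-(190,218). I'll enlarge both views there.

Run:
```python
from h import *
import pickle
F=pickle.load(open('f.pkl','rb'))
a=cv2.resize(F['top']['image'][145:245,155:245,::-1],None,fx=5,fy=5,interpolation=cv2.INTER_CUBIC)
b=F['side']['image'][:,:,::-1][225:345,155:305]
b=cv2.resize(b,(350,280),interpolation=cv2.INTER_CUBIC)
o=np.zeros((500,800,3),np.uint8);o[:,:450]=a;o[:280,450:]=b
cv2.imwrite('pics/c.png',o)
T=F['top'];X=pts(T);im=T['image'].astype(int)
s=np.zeros(im.shape[:2],bool);s[150:245,160:240]=1
g=s&(im[...,1]>im[...,0]+25)&(im[...,1]>im[...,2]+15)
print('board',np.nanmedian(X[g],0),g.sum())
k=s&(im.max(-1)<50)&(X[...,2]>55)&(X[...,2]<95)
n,l,st,c=cv2.connectedComponentsWithStats(k.astype(np.uint8))
for i in range(1,n):
  if st[i,4]>15:
    m=l==i;P=X[m];print(st[i],c[i],P.mean(0),P.min(0),P.max(0)); 
    e,V=np.linalg.eigh(np.cov(P[:,:2].T));print(V[:,1],np.ptp((P[:,:2]@V),axis=0))
# wheel points, height histogram
m=s&(X[...,2]>38)&(X[...,2]<62)
print('hist',np.histogram(X[s][:,2],bins=range(0,110,5)))
for lo,hi in((43,56),):
  q=s&(X[...,2]>lo)&(X[...,2]<hi)&(np.arange(384)[:,None]>185)
  p=X[q][:,:2].astype(np.float32);print(len(p),cv2.minEnclosingCircle(p),np.median(X[q][:,2]))
```

```text
board [614.99593959 178.83657343  32.87974283] 428
[178 197  11  20 101] [183.         206.36633663] [524.20090789 213.74273213  76.60845356] [502.14778532 201.47742373  71.25697967] [545.79586066 226.86436934  80.33610686]
[-0.90660159 -0.42198762] [11.86501555 45.63890656]
hist (array([3097,  119,  807,  176,   50,  116,  688,  159,   59,  346,  536,
         93,    2,    3,  101,  148,    8,    0,    0,    0,    0]), array([  0,   5,  10,  15,  20,  25,  30,  35,  40,  45,  50,  55,  60,
        65,  70,  75,  80,  85,  90,  95, 100, 105]))
713 ((521.845947265625, 197.04876708984375), 68.02271270751953) 50.114055023060686
```

View pics/c.png

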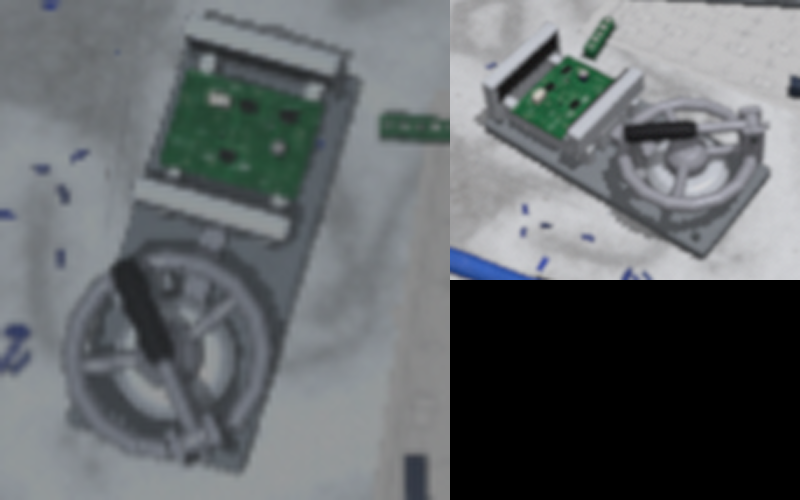

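The left holder has the grip centre at about (524,214), the handle axis direction is (-0.907,-0.422), and the wheel axis is at about (507,206). I'll work out an approach that turns the tool by half a turn, so joint 6 has room for the cranking.

```bash
cat >> h.py <<'E'
from scipy.spatial.transform import Rotation as Ro
def pose():
    s=manip.get_state();w=s['ee_rot'];return s['ee_pos'],Ro.from_quat([*w[1:],w[0]])
def rows(p,R,targets):
    "targets: list of (pos, Rotation); print rows"
    for q,S in targets:
        print('dp',np.round(R.inv().apply(np.array(q)-p),1).tolist(),'rot',np.round((R.inv()*S).as_rotvec(degrees=True),1).tolist())
        p,R=np.array(q,float),S
def down(yaw):
    c,s=np.cos(yaw),np.sin(yaw)
    return Ro.from_matrix(np.array([[c,s,0],[s,-c,0],[0,0,-1.]]))
E
python3 - <<'E'
from h import *
p,R=pose();y0=np.radians(25.3)
rows(p,R,[(p+(np.array([515,210,204])-p)*i/18,down(y0+np.pi*i/18)) for i in range(1,19)])
E
```

```text
dp [30.9, -28.8, 0.1] rot [-0.1, -0.0, -10.0]
dp [35.4, -23.1, 0.0] rot [0.0, 0.0, -10.0]
dp [38.9, -16.6, 0.0] rot [0.0, 0.0, -10.0]
dp [41.1, -9.6, 0.0] rot [0.0, 0.0, -10.0]
dp [42.2, -2.3, 0.0] rot [0.0, 0.0, -10.0]
dp [41.9, 5.1, 0.0] rot [0.0, 0.0, -10.0]
dp [40.4, 12.3, 0.0] rot [0.0, 0.0, -10.0]
dp [37.7, 19.1, 0.0] rot [0.0, 0.0, -10.0]
dp [33.8, 25.4, 0.0] rot [0.0, 0.0, -10.0]
dp [28.9, 30.8, 0.0] rot [0.0, 0.0, -10.0]
dp [23.1, 35.4, 0.0] rot [0.0, 0.0, -10.0]
dp [16.6, 38.9, 0.0] rot [0.0, 0.0, -10.0]
dp [9.6, 41.1, 0.0] rot [0.0, 0.0, -10.0]
dp [2.3, 42.2, 0.0] rot [0.0, 0.0, -10.0]
dp [-5.1, 41.9, 0.0] rot [0.0, 0.0, -10.0]
dp [-12.3, 40.4, 0.0] rot [0.0, 0.0, -10.0]
dp [-19.1, 37.7, 0.0] rot [0.0, 0.0, -10.0]
dp [-25.4, 33.8, 0.0] rot [0.0, 0.0, -10.0]
```

Call:
{"fn": "servo_tool", "kwargs": {"motion": [{"dp": [31, -29, 0], "rotation": [0, 0, -10], "gripper": 44}, {"dp": [35, -23, 0], "rotation": [0, 0, -10], "gripper": 44}, {"dp": [39, -17, 0], "rotation": [0, 0, -10], "gripper": 44}, {"dp": [41, -10, 0], "rotation": [0, 0, -10], "gripper": 44}, {"dp": [42, -2, 0], "rotation": [0, 0, -10], "gripper": 44}]}}

```text
time: 0.72
ee_pos: [312.3, -299.1, 205.0]
ee_rot: [-0.0, 0.79, 0.613, 0.0]
ft_force: [0.5, 0.1, 0.2]
finger_gap: 0.502
gripper_force: 0.0
```

Call:
{"fn": "servo_tool", "kwargs": {"motion": [{"dp": [42, 5, 0], "rotation": [0, 0, -10], "gripper": 44}, {"dp": [40, 12, 0], "rotation": [0, 0, -10], "gripper": 44}, {"dp": [38, 19, 0], "rotation": [0, 0, -10], "gripper": 44}, {"dp": [34, 25, 0], "rotation": [0, 0, -10], "gripper": 44}, {"dp": [29, 31, 0], "rotation": [0, 0, -10], "gripper": 44}]}}

```text
time: 1.35
ee_pos: [389.1, -102.5, 205.1]
ee_rot: [-0.0, 0.457, 0.89, -0.0]
ft_force: [-0.3, -0.8, 0.6]
finger_gap: 0.466
gripper_force: 0.0
```

Call:
{"fn": "servo_tool", "kwargs": {"motion": [{"dp": [23, 35, 0], "rotation": [0, 0, -10], "gripper": 44}, {"dp": [17, 39, 0], "rotation": [0, 0, -10], "gripper": 44}, {"dp": [10, 41, 0], "rotation": [0, 0, -10], "gripper": 44}, {"dp": [2, 42, 0], "rotation": [0, 0, -10], "gripper": 44}, {"dp": [-5, 42, 0], "rotation": [0, 0, -10], "gripper": 44}]}}

```text
time: 1.98
ee_pos: [466.1, 93.8, 205.0]
ee_rot: [-0.0, 0.038, 0.999, -0.0]
ft_force: [0.2, -0.4, -1.0]
finger_gap: 0.469
gripper_force: 0.0
```

Call:
{"fn": "servo_tool", "kwargs": {"motion": [{"dp": [-12, 40, 0], "rotation": [0, 0, -10], "gripper": 44}, {"dp": [-19, 38, 0], "rotation": [0, 0, -10], "gripper": 44}, {"dp": [-25, 34, 0], "rotation": [0, 0, -10], "gripper": 44}, {"dp": [0, 0, 0], "rotation": [0, 0, 0], "gripper": 44}, {"dp": [0, 0, 0], "rotation": [0, 0, 0], "gripper": 44}]}}

```text
time: 2.6
ee_pos: [511.4, 209.9, 204.8]
ee_rot: [-0.001, -0.219, 0.976, -0.0]
ft_force: [0.4, 0.4, 0.7]
finger_gap: 0.469
gripper_force: 0.0
```

Run:
```python
from h import *
f=manip.grab_frame('wrist');save(f,'w1.png')
import pickle;pickle.dump(f,open('w.pkl','wb'))
p,R=pose();print(p,R.as_matrix(),manip.get_state()['joint_pos'])
X=pts(f);im=f['image'].astype(int)
near=(np.hypot(X[...,0]-507,X[...,1]-206)<70)
k=near&(im.max(-1)<70)&(X[...,2]>65)&(X[...,2]<85)
n,l,st,c=cv2.connectedComponentsWithStats(k.astype(np.uint8))
for i in range(1,n):
  if st[i,4]>60:
    P=X[l==i];e,V=np.linalg.eigh(np.cov(P[:,:2].T));q=P[:,:2]@V
    print(st[i],P.mean(0),V[:,1],np.ptp(q,axis=0),V@((q.min(0)+q.max(0))/2),P[:,2].max())
m=near&(X[...,2]>44)&(X[...,2]<56);P=X[m][:,:2].astype(np.float32)
print(len(P),cv2.minEnclosingCircle(P))
# upper rim ring fit
r=np.hypot(*(P-[507,206]).T);P=P[(r>36)&(r<58)]
from scipy.optimize import least_squares
s=least_squares(lambda a:np.hypot(P[:,0]-a[0],P[:,1]-a[1])-a[2],[507,206,46],loss='soft_l1');print(s.x)
```

```text
[511.42814992 209.54132411 205.16865583] [[-9.04694966e-01 -4.26059225e-01 -7.45714129e-04]
 [-4.26058699e-01  9.04695194e-01 -7.68873898e-04]
 [ 1.00222981e-03 -3.77878353e-04 -9.99999426e-01]] [ 2.86603648e-01  9.40641322e-02  1.36395099e+00 -5.30124552e-04
  1.68451017e+00 -1.72438480e+00]
[249 172  14  50 663] [521.22855405 213.78676455  75.15477958] [-0.90614987 -0.42295675] [13.39203425 51.17607019] [522.26146987 214.2840155 ] 78.96800779921291
2942 ((514.8017578125, 203.93533325195312), 62.62104797363281)
[504.61081905 206.13889522  44.15579882]
```

View pics/w1.png

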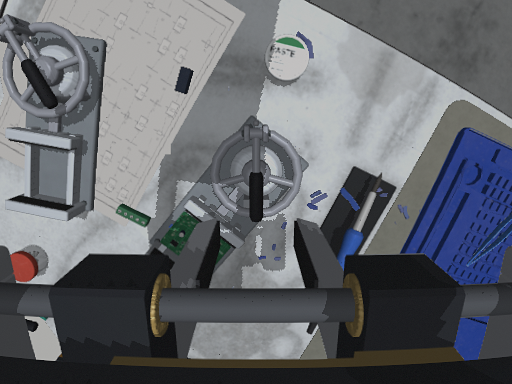

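The wrist view shows the grip at about (256,195), the hinge at (257,132) and the wheel centre at (256,172). The fits agree: grip point (524.5,215.3), hinge (464.7,187.4), axle (505.5,206.4). Next I descend and grasp.

Call:
{"fn": "servo_tool", "kwargs": {"motion": [{"dp": [-14, 0, 40], "rotation": [0, 0, 0], "gripper": 34}, {"dp": [0, 0, 50], "rotation": [0, 0, 0], "gripper": 34}, {"dp": [0, 0, 40], "rotation": [0, 0, 0], "gripper": 34}, {"dp": [0, 0, 21], "rotation": [0, 0, 0], "gripper": 34}, {"dp": [0, 0, 0], "rotation": [0, 0, 0], "gripper": 34}]}}

```text
time: 3.28
ee_pos: [522.7, 214.6, 52.5]
ee_rot: [-0.002, -0.218, 0.976, -0.0]
ft_force: [-0.8, 0.3, 0.6]
finger_gap: 0.358
gripper_force: 0.0
```

Call:
{"fn": "servo_tool", "kwargs": {"motion": [{"dp": [0, 0, 0], "rotation": [0, 0, 0], "gripper": 5}, {"dp": [0, 0, 0], "rotation": [0, 0, 0], "gripper": 5}, {"dp": [0, 0, 0], "rotation": [0, 0, 0], "gripper": 5}, {"dp": [0, 0, 0], "rotation": [0, 0, 0], "gripper": 5}], "squeeze": 12}}

```text
time: 3.78
ee_pos: [525.8, 216.0, 56.1]
ee_rot: [0.002, -0.219, 0.976, -0.001]
ft_force: [0.3, -3.0, 4.0]
finger_gap: 0.141
gripper_force: 12.0
```

Run:
```python
from h import *
p,R=pose();s=manip.get_state();print(p,s['ft_force'],s['ft_torque'],s['finger_gap']*94,s['gripper_force'])
d=np.array([-.906,-.423,0]);r=66;th=np.radians([8,16,24,32,40,48,56,64,72,80,86,90])
c=p.copy()
rows(p,R,[(p+d*r*(1-np.cos(t))+np.array([0,0,r*np.sin(t)]),R) for t in th])
```

```text
[525.80550899 216.0007355   56.14420138] [ 0.34483285 -2.96764857  4.0165118 ] [-0.46151511 -0.33473033  0.0049065 ] 13.287136524498623 12.000318020582199
dp [0.6, -0.0, -9.2] rot [0.0, 0.0, 0.0]
dp [1.9, -0.0, -9.0] rot [0.0, 0.0, 0.0]
dp [3.1, -0.0, -8.7] rot [0.0, 0.0, 0.0]
dp [4.3, 0.0, -8.1] rot [0.0, 0.0, 0.0]
dp [5.4, 0.0, -7.5] rot [0.0, 0.0, 0.0]
dp [6.4, 0.0, -6.6] rot [0.0, 0.0, 0.0]
dp [7.2, 0.0, -5.7] rot [0.0, 0.0, 0.0]
dp [8.0, 0.0, -4.6] rot [0.0, 0.0, 0.0]
dp [8.5, 0.0, -3.5] rot [0.0, 0.0, 0.0]
dp [8.9, 0.0, -2.3] rot [0.0, 0.0, 0.0]
dp [6.9, 0.0, -0.9] rot [0.0, 0.0, 0.0]
dp [4.6, 0.0, -0.2] rot [0.0, 0.0, 0.0]
```

Call:
{"fn": "servo_tool", "kwargs": {"motion": [{"dp": [0.5, 0, -9], "rotation": [0, 0, 0], "gripper": 5}, {"dp": [2, 0, -9], "rotation": [0, 0, 0], "gripper": 5}, {"dp": [3, 0, -8.5], "rotation": [0, 0, 0], "gripper": 5}, {"dp": [4.5, 0, -8], "rotation": [0, 0, 0], "gripper": 5}, {"dp": [0, 0, 0], "rotation": [0, 0, 0], "gripper": 5}], "squeeze": 12}}

```text
time: 4.4
ee_pos: [515.9, 211.4, 89.8]
ee_rot: [0.001, -0.219, 0.976, -0.001]
ft_force: [5.2, -4.0, -0.2]
finger_gap: 0.146
gripper_force: 12.0
```

Run:
```python
from h import *
for n in('side','wrist'):
  f=manip.grab_frame(n)
  if n=='side': a=cv2.resize(f['image'][200:345,155:305,::-1],(400,387))
  else: b=cv2.resize(f['image'][...,::-1],(400,300))
o=np.zeros((387,800,3),np.uint8);o[:,:400]=a;o[:300,400:]=b;cv2.imwrite('pics/d.png',o)
s=manip.get_state();print(s['ee_pos'],s['ft_force'],s['ft_torque'],s['finger_gap']*94,s['gripper_force'])
```

```text
[516.08831267 211.51215132  89.37181991] [ 4.06837865 -4.68028317  0.53308461] [-0.66664775 -0.86369292  0.04823827] 13.632265710580144 12.000090926885605
```

View pics/d.png

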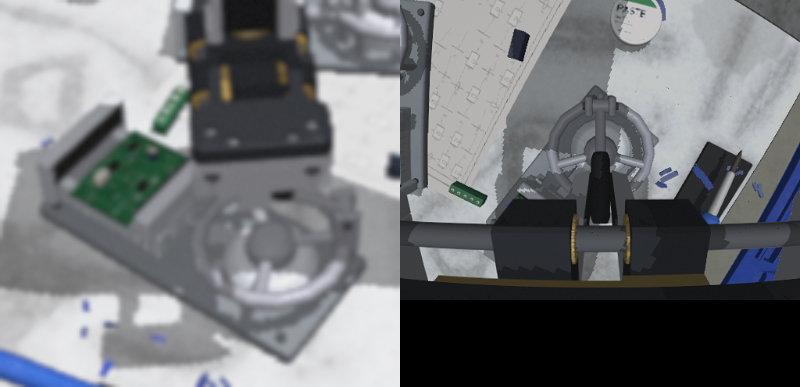

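The handle is held in the pads and rising; in the composite's wrist view the grip is at about (600,185). I'll carry on along the arc.

Call:
{"fn": "servo_tool", "kwargs": {"motion": [{"dp": [5.5, 0, -7.5], "rotation": [0, 0, 0], "gripper": 5}, {"dp": [6.5, 0, -6.5], "rotation": [0, 0, 0], "gripper": 5}, {"dp": [7, 0, -5.5], "rotation": [0, 0, 0], "gripper": 5}, {"dp": [8, 0, -4.5], "rotation": [0, 0, 0], "gripper": 5}, {"dp": [0, 0, 0], "rotation": [0, 0, 0], "gripper": 5}], "squeeze": 12}}

```text
time: 5.12
ee_pos: [491.6, 200.0, 113.6]
ee_rot: [0.001, -0.219, 0.976, -0.001]
ft_force: [3.6, -3.8, 1.2]
finger_gap: 0.146
gripper_force: 12.0
```

Call:
{"fn": "servo_tool", "kwargs": {"motion": [{"dp": [8.5, 0, -3.5], "rotation": [0, 0, 0], "gripper": 5}, {"dp": [9, 0, -2.5], "rotation": [0, 0, 0], "gripper": 5}, {"dp": [7, 0, -1], "rotation": [0, 0, 0], "gripper": 5}, {"dp": [6, 0, 0], "rotation": [0, 0, 0], "gripper": 5}, {"dp": [0, 0, 0], "rotation": [0, 0, 0], "gripper": 5}], "squeeze": 12}}

```text
time: 5.75
ee_pos: [463.4, 187.8, 121.0]
ee_rot: [0.001, -0.219, 0.976, 0.0]
ft_force: [2.1, -2.5, 5.5]
finger_gap: 0.146
gripper_force: 12.0
```

Run:
```python
from h import *
f=manip.grab_frame('wrist');g=manip.grab_frame('side')
o=np.zeros((387,800,3),np.uint8);o[:,:400]=cv2.resize(g['image'][180:325,155:305,::-1],(400,387));o[:300,400:]=cv2.resize(f['image'][...,::-1],(400,300));cv2.imwrite('pics/e.png',o)
s=manip.get_state();print(s['ee_pos'],s['ft_force'],s['ft_torque'],s['finger_gap']*94,s['gripper_force'])
```

```text
[463.39546853 187.83287643 121.00967526] [ 1.34523205 -2.34420871  6.98806367] [-0.14883431 -0.49124959  0.02722924] 13.770971409638902 11.999465849185071
```

View pics/e.png

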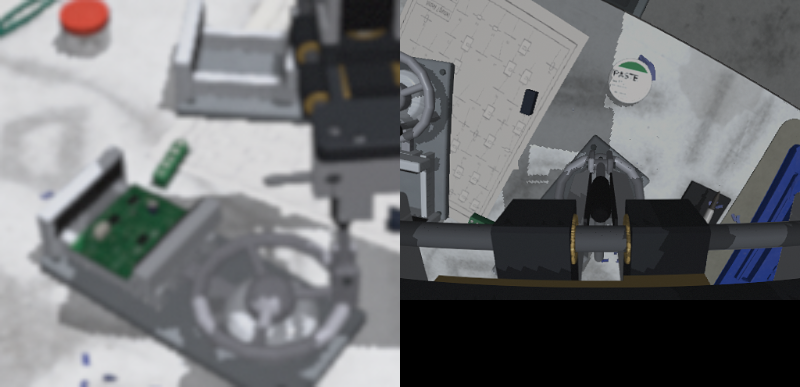

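The handle looks upright, with the pin sticking out level at about (285,180) in the side crop. I'll nudge it against the stop to make sure it has latched.

Call:
{"fn": "servo_tool", "kwargs": {"motion": [{"dp": [4, 0, 0], "rotation": [0, 0, 0], "gripper": 5}, {"dp": [3, 0, 0], "rotation": [0, 0, 0], "gripper": 5}, {"dp": [0, 0, 0], "rotation": [0, 0, 0], "gripper": 5}], "squeeze": 12}}

```text
time: 6.22
ee_pos: [458.2, 185.5, 120.8]
ee_rot: [0.002, -0.219, 0.976, 0.001]
ft_force: [5.6, 0.6, 3.6]
finger_gap: 0.146
gripper_force: 12.0
```

Run:
```python
from h import *
p,R=pose();s=manip.get_state();print(p,R.as_matrix()[:,0],s['ft_force'],s['ft_torque'],s['joint_pos'])
ax=np.array([505.3,206.3]);v=p[:2]-ax;print('radius',np.hypot(*v),np.degrees(np.arctan2(*v[::-1])))
def wp(deg,r=45): 
    a=np.radians(205-deg);return np.array([ax[0]+r*np.cos(a),ax[1]+r*np.sin(a),p[2]])
yaw0=np.arctan2(R.as_matrix()[1,0],R.as_matrix()[0,0])
A=[8*i for i in range(1,11)]+[84]
rows(wp(0),down(yaw0),[(wp(a),down(yaw0-np.radians(a))) for a in A])
```

```text
[458.2138971  185.5372303  120.76052918] [-0.90382257 -0.42788644 -0.00423683] [5.60395431 0.63830165 3.62540362] [ 0.14086648 -1.14383445 -0.05772485] [ 2.69042447e-01 -7.39235976e-03  1.63759345e+00  1.33044635e-03
  1.50732266e+00 -1.74399414e+00]
radius 51.4606033005152 -156.20476362324857
dp [-0.5, 6.3, 0.0] rot [0.0, 0.0, 8.0]
dp [-0.5, 6.3, 0.0] rot [0.0, 0.0, 8.0]
dp [-0.5, 6.3, 0.0] rot [0.0, 0.0, 8.0]
dp [-0.5, 6.3, 0.0] rot [0.0, 0.0, 8.0]
dp [-0.5, 6.3, 0.0] rot [0.0, 0.0, 8.0]
dp [-0.5, 6.3, 0.0] rot [0.0, 0.0, 8.0]
dp [-0.5, 6.3, 0.0] rot [0.0, 0.0, 8.0]
dp [-0.5, 6.3, 0.0] rot [0.0, 0.0, 8.0]
dp [-0.5, 6.3, 0.0] rot [0.0, 0.0, 8.0]
dp [-0.5, 6.3, 0.0] rot [0.0, 0.0, 8.0]
dp [-0.1, 3.1, 0.0] rot [0.0, 0.0, 4.0]
```

The outward force rose by about 4 N with no sign of give, so the handle is on its stop. Now I crank, keeping a slight outward bias.

Call:
{"fn": "servo_tool", "kwargs": {"motion": [{"dp": [-3, 0, 0], "rotation": [0, 0, 0], "gripper": 5}, {"dp": [-0.5, 6.6, 0], "rotation": [0, 0, 8], "gripper": 5}, {"dp": [-0.5, 6.6, 0], "rotation": [0, 0, 8], "gripper": 5}, {"dp": [-0.5, 6.6, 0], "rotation": [0, 0, 8], "gripper": 5}, {"dp": [0, 0, 0], "rotation": [0, 0, 0], "gripper": 5}], "squeeze": 8}}

```text
time: 6.85
ee_pos: [454.3, 206.0, 120.7]
ee_rot: [-0.001, -0.012, 1.0, 0.001]
ft_force: [0.1, -0.7, 7.3]
finger_gap: 0.147
gripper_force: 8.0
```

```bash
cat > chk.py <<'E'
from h import *
p,R=pose();s=manip.get_state();v=p[:2]-[505.3,206.3]
F=R.inv().apply(s['ft_force'])
print(p.round(1),'r',np.hypot(*v).round(1),'turned',(205-np.degrees(np.arctan2(*v[::-1]))%360).round(1),'Ftool',F.round(1),'gap',s['finger_gap']*94,s['joint_pos'][5],s['time'])
E
python3 chk.py
```

```text
[454.3 206.  120.7] r 51.0 turned 24.6 Ftool [-0.  -0.7 -7.3] gap 13.800186556825752 -1.2833509808163603 6.85
```

Call:
{"fn": "servo_tool", "kwargs": {"motion": [{"dp": [-1.3, 6.7, 0], "rotation": [0, 0, 8], "gripper": 5}, {"dp": [-1, 6.6, 0], "rotation": [0, 0, 8], "gripper": 5}, {"dp": [-1, 6.5, 0], "rotation": [0, 0, 8], "gripper": 5}, {"dp": [-0.5, 6.5, 0], "rotation": [0, 0, 8], "gripper": 5}, {"dp": [0, 0, 0], "rotation": [0, 0, 0], "gripper": 5}]}}

```text
time: 7.48
ee_pos: [462.1, 231.0, 120.5]
ee_rot: [-0.002, 0.264, 0.964, 0.0]
ft_force: [-1.8, 0.7, 8.1]
finger_gap: 0.147
gripper_force: 8.0
```

```bash
python3 chk.py
python3 - <<'E'
from h import *
f=manip.grab_frame('wrist');g=manip.grab_frame('side')
o=np.zeros((387,800,3),np.uint8);o[:,:400]=cv2.resize(g['image'][200:345,155:305,::-1],(400,387));o[:300,400:]=cv2.resize(f['image'][...,::-1],(400,300));cv2.imwrite('pics/g.png',o)
E
```

```text
[462.1 231.  120.5] r 49.8 turned 54.7 Ftool [ 1.9 -0.3 -8.1] gap 13.777550803545171 -0.6834284931821603 7.475
```

View pics/g.png

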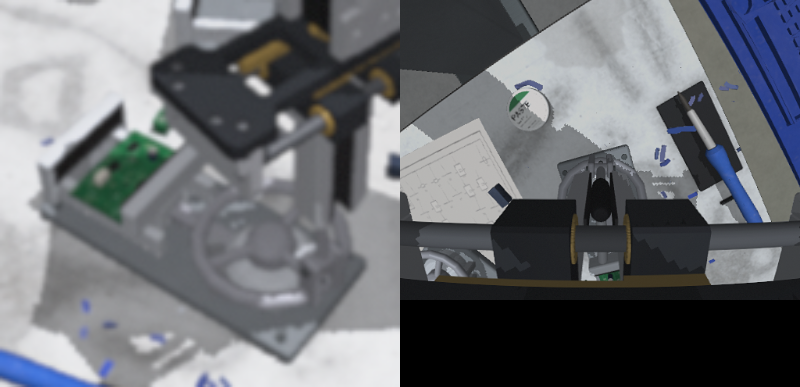

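The wheel and handle follow together, and the jaw at about (165,195) has moved toward the board. I'll go on to the stop.

Call:
{"fn": "servo_tool", "kwargs": {"motion": [{"dp": [-1, 6.5, 0], "rotation": [0, 0, 8], "gripper": 5}, {"dp": [-1, 6.5, 0], "rotation": [0, 0, 8], "gripper": 5}, {"dp": [-0.5, 6.5, 0], "rotation": [0, 0, 8], "gripper": 5}, {"dp": [0, 6, 0], "rotation": [0, 0, 3], "gripper": 5}, {"dp": [0, 0, 0], "rotation": [0, 0, 0], "gripper": 5}]}}

```text
time: 8.2
ee_pos: [478.7, 246.5, 119.7]
ee_rot: [-0.004, 0.482, 0.876, -0.004]
ft_force: [-6.6, -3.9, 10.1]
finger_gap: 0.145
gripper_force: 8.0
```

```bash
python3 chk.py
```

```text
[478.7 246.5 119.7] r 48.2 turned 81.5 Ftool [  0.2  -7.7 -10.1] gap 13.59785740531758 -0.1949922733406868 8.2
```

The wheel is at its stop: it turned 81.5° and about 7.7 N resists further motion. Now I release and lift off.

Call:
{"fn": "servo_tool", "kwargs": {"motion": [{"dp": [0, -2, 0], "rotation": [0, 0, 0], "gripper": 30}, {"dp": [0, 0, 0], "rotation": [0, 0, 0], "gripper": 44}, {"dp": [0, 0, 0], "rotation": [0, 0, 0], "gripper": 44}, {"dp": [0, 0, 0], "rotation": [0, 0, 0], "gripper": 44}]}}

```text
time: 8.7
ee_pos: [480.9, 246.1, 119.5]
ee_rot: [-0.0, 0.482, 0.876, -0.0]
ft_force: [-0.1, -0.4, -0.0]
finger_gap: 0.467
gripper_force: 0.0
```

Call:
{"fn": "servo_tool", "kwargs": {"motion": [{"dp": [0, 0, -20], "rotation": [0, 0, 0], "gripper": 44}, {"dp": [0, 0, -40], "rotation": [0, 0, 0], "gripper": 44}, {"dp": [0, 0, -50], "rotation": [0, 0, 0], "gripper": 44}, {"dp": [50, 0, -20], "rotation": [0, 0, 0], "gripper": 44}, {"dp": [60, 0, 0], "rotation": [0, 0, 0], "gripper": 44}]}}

```text
time: 9.32
ee_pos: [423.3, 340.0, 252.9]
ee_rot: [0.001, 0.484, 0.875, 0.003]
ft_force: [0.7, 0.8, 0.6]
finger_gap: 0.467
gripper_force: 0.0
```

Call:
{"fn": "servo_tool", "kwargs": {"motion": [{"dp": [50, 0, 0], "rotation": [0, 0, 0], "gripper": 44}, {"dp": [0, 0, 0], "rotation": [0, 0, 0], "gripper": 44}]}}

```text
time: 9.57
ee_pos: [393.6, 383.7, 249.8]
ee_rot: [-0.0, 0.48, 0.877, 0.0]
ft_force: [0.3, -0.6, 0.0]
finger_gap: 0.467
gripper_force: 0.0
```

```bash
python3 - <<'E'
from h import *
f=manip.grab_frame('top');g=manip.grab_frame('side')
o=np.zeros((400,800,3),np.uint8);o[:387,:400]=cv2.resize(g['image'][200:345,155:305,::-1],(400,387));o[:,400:]=cv2.resize(f['image'][135:235,155:255,::-1],(400,400));cv2.imwrite('pics/i.png',o)
X=pts(f);im=f['image'].astype(int);s=np.zeros(im.shape[:2],bool);s[140:245,160:235]=1
b=s&(im[...,1]>im[...,0]+25)&(im[...,1]>im[...,2]+15);print('board',np.nanmedian(X[b],0))
E
python3 chk.py
```

```text
board [620.68269405 177.56752016  33.14948707]
[395.5 381.3 249.7] r 206.6 turned 82.9 Ftool [ 0.3  0.1 -0.7] gap 43.78622162840326 0.09920652412592688 9.675
```

View pics/i.png

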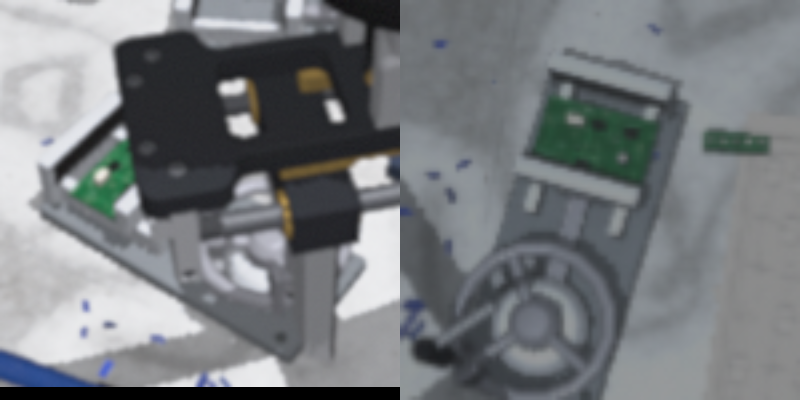

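The jaw is closed on the board, which moved about 6 mm to the fixed jaw. I need to confirm the handle is upright: check the heights round the black end at about (430,350) in the composite.

Run:
```python
from h import *
f=manip.grab_frame('top');X=pts(f);im=f['image']
for c,r in [(430,350),(440,345),(455,335),(470,322),(485,310),(500,297),(515,285),(525,270),(530,300),(476,361)]:
  u=round(155+(c-400)/4);v=round(135+r/4);print(c,r,X[v,u].round(0),im[v,u])
s=np.zeros(im.shape[:2],bool);s[180:245,150:225]=1
m=s&(X[...,2]>100)&(X[...,2]<175);P=X[m];print(m.sum(),P.round(0)[::4].tolist())
```

```text
430 350 [481. 240. 158.] [32 34 36]
440 345 [483. 235. 153.] [77 80 86]
455 335 [488. 228. 151.] [70 73 78]
470 322 [494. 221. 154.] [ 94  99 105]
485 310 [503. 213. 153.] [106 112 119]
500 297 [523. 230.  30.] [83 88 94]
515 285 [528. 217.  49.] [71 75 80]
525 270 [539. 214.  41.] [70 74 79]
530 300 [519. 207.  48.] [82 85 92]
476 361 [483. 238.  50.] [65 69 74]
113 [[505.0, 213.0, 156.0], [503.0, 216.0, 151.0], [500.0, 219.0, 156.0], [501.0, 211.0, 153.0], [498.0, 217.0, 155.0], [496.0, 223.0, 154.0], [497.0, 215.0, 151.0], [494.0, 222.0, 156.0], [492.0, 229.0, 155.0], [492.0, 221.0, 153.0], [490.0, 229.0, 153.0], [487.0, 235.0, 155.0], [488.0, 228.0, 151.0], [485.0, 241.0, 156.0], [486.0, 233.0, 153.0], [483.0, 244.0, 160.0], [483.0, 237.0, 154.0], [481.0, 246.0, 159.0], [481.0, 238.0, 156.0], [484.0, 238.0, 123.0], [478.0, 244.0, 160.0], [480.0, 238.0, 149.0], [476.0, 246.0, 160.0], [477.0, 238.0, 155.0], [480.0, 237.0, 124.0], [475.0, 239.0, 151.0], [477.0, 238.0, 122.0], [475.0, 240.0, 131.0], [473.0, 242.0, 120.0]]
```

The free end is at (479,242,160) and the pin lies level at z≈153, so the handle is upright. The wheel has turned about 79° (1.38 rad). I'm handing in the job.

```bash
python3 -c "
from station import manip
print(manip.job_done())"
```

```text
the job is handed in; nothing more can be done
None
```

The job is handed in: the crank handle is latched upright, the wheel is cranked about 1.38 rad to its stop, the jaw is closed on the board, and the arm never touched the empty holder; no verdict came back.

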